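# Roll a sleeve up the sloping gutter to its stop

### The arm

A 6-joint arm with a two-finger parallel gripper is mounted at the origin on a cart in front of the work surface, level with it; the furniture and walls round the work are solid. World frame = base frame: x ahead of the robot, y to its left, z up, the work surface at z = 0. Lengths are in m, angles in rad, forces in N, time in s.
With the tool pointing down it reaches from about 0.2 to 0.875 m from the base axis. Payload 3.4 kg.
Tool frame: the origin (TCP) lies midway between the tips of the shut fingers; the grasp point (between the pads) lies 19 mm behind it; z points along the fingers, y is the line along which they close (so a half turn about z gives the same grasp; the last joint's range is limited). The gripper opens to 94 mm and grips with 3 to 60 N. Pads are 16 mm wide; open, the fingers measure 119 mm over their backs; the gripper's body (75 mm by 177 mm) begins 78 mm behind the grasp point.
Start: joints at [1.218, 0.276, 1.505, -0, 1.361, -0.121], TCP at [0.132, 0.56, 0.205] pointing down, gripper open.
Joint ranges: [-2.89, 2.89], [-0.75, 2.08], [0.22, 2.7], [-1.18, 4.32], [0.11, 2.71], [-2.7, 2.7]. Speed limits (rad/s): [2.57, 2.57, 3.14, 3.14, 3.14, 3.14].

### API

Orientations are given as a unit quaternion [w, x, y, z].
In Python, from rig import sense, vision, order gives the robot as it stands.
- The arm moves only by the tool move_arm, never from a script. Its argument "commands" is a list of rows, each an object of numbers: "dx", "dy", "dz": the shift along the tool's x, y, z normalised to -1 to 1, where 1 is 0.2 m; "rx", "ry", "rz": the turn, a rotation vector about the tool's x, y, z normalised to -1 to 1, where 1 is 120 degrees; "jaw": the closure, from 0 (fully open) to 1 (shut). A call has 1 to 8 rows; each row is the pose to reach, as a shift and turn from the pose commanded when the call began, along the tool's axes at that moment; what a row does not reach only later rows make up. A row lasts 1/10 s, in which the tool goes at most 50 mm and 8.59 degrees, less where a joint would pass 70% of its speed; a pose out of reach is approached as far as the arm can. A call with a number of a shift or a turn outside -1 to 1 is refused whole. A call with a gripper value outside its range is refused whole. The fingers move at their own pace and stop on an object; "squeeze" is the grip in N (left out, the last holds). Time passes only in rows, so rows that repeat a pose let the fingers close. It gives the time, the measured TCP pose, the force, the opening and the grip force at its end, in the units of the state.
- sense(): the state, without advancing time (a new reading comes with each control period).
- vision.capture(name): name is "side" or "top"; returns the picture (400x640x3 uint8, blue, green, red); there is no depth.
- vision.camera_model(name): a dict with "vfov" (degrees; the focal length in pixels is half the picture's height over the tangent of half this angle, whatever the lens; pixels are square), "cx", "cy" (the principal point, pixels), "extrinsics" (4x4, takes a point from camera to world coordinates). Camera axes: x right, y up, looking along -z (the intrinsics and any distortion apply to the point x, -y, -z); pixel columns grow to the right and rows downward; lengths in m; the calibration is good to about 2 mm. A picture is of the moment at which its call begins. camera_model takes no time and is no camera call.
- order.job_done(): hands the job in; it is judged then, once.
The state is a dict: "time": time; "joint_positions": joint angles; "joint_velocities": joint speeds; "effort": joint torques, N m; "ee_pos": TCP position; "orientation": TCP orientation; "ft_force": force on the tool from outside, world axes, zero at the start; "ft_torque": the same for the moment, N m; "width": opening from 0.0 (shut) to 1.0 (fully open); "finger_force": force on a finger pad.
Only numpy, scipy, OpenCV 4.12 (cv2) and the standard library are available. Lean on these libraries where they do the work, as an engineer would, in place of code of your own. Each camera call takes 0.05 s, during which the arm holds its last target. There are 200 camera calls.

### The job

Two round steel parts lie at the low end of the sloping twin gutter: a plain straight sleeve, and a roller with a deep groove round its middle. With the fingertips, push the plain sleeve up its own channel and over the little ridge, until it sits between the ridge and the stop plate at the top and cannot roll back, then move clear. Only push it, do not pick it up; leave the grooved roller lying where it is and do not disturb the nuts and the chisel beside the gutter.

Things in the scene. Friction and masses are not known exactly. Their poses are not given: they have to be found in the camera images.
- gutter: Fixed twin gutter, two aluminium channels on a plywood board 230 mm (x) by 170 mm (y). Origin: on the bench under the board's middle; z up, x level along the channels, uphill. Floors rise 7 degrees along +x: floor height = 40 mm + 0.123 x. Channel centre lines at y = +42 and -42 mm; 62 mm wide inside, side walls 12 mm above the floor. An 8 mm high lip crosses each low end, x = -97 to -91 mm.
- plain_sleeve: Loose plain steel sleeve, a straight cylinder 40 mm in diameter, 56 mm long (about 0.16 kg, oiled, rolls freely), lying across either channel against the low lip. Origin: its centre, on its axis, 20 mm above the channel floor. Its y axis is the cylinder's axis, along the gutter's y; x and z turn as it rolls.
- grooved_roller: Loose steel roller, also 40 mm in diameter and 56 mm long, with a groove 8 mm deep and about 20 mm wide round its middle, lying against the low lip of the other channel. Origin: its centre; y is its axis. To be left alone.
- seat_left (a point): Centre of a 40 mm part sitting between ridge and stop plate in the channel at the gutter's y = +42 mm; 20 mm above the floor, 149 mm uphill of the start. The half-round ridge, 2.5 mm high, crosses the floor 12 mm downhill of this point; the stop plate's face is 21 mm uphill of it and 32 mm high. A seated part has 2.5 mm of play.
- seat_right (a point): The same point in the channel at the gutter's y = -42 mm.
- lug_nut_1: Loose steel wheel nut, 19 x 22 x 26 mm, standing on the bench beside the gutter, on its +y side. Origin at its underside. Leave alone.
- lug_nut_2: A second such wheel nut, also on the gutter's +y side. Leave alone.
- chisel_1: Loose dark cold chisel, 150 mm long, 18 mm wide, 14 mm high, lying on the bench on the gutter's -y side. Origin at its underside, half-way along. Leave alone.
Not all that is in view belongs to the job. Leave any black or red look-alike of the plain_sleeve alone.

How it is judged:
At the end, for the whole second after the job is handed in: The plain sleeve lies at rest across its channel between ridge and stop plate, its centre within 5 mm of the seat point; the grooved roller is within 12 mm of its starting place and at rest; nuts and chisel are within 15 mm of theirs ((distance between plain_sleeve and seat_left below 0.005 m or distance between plain_sleeve and seat_right below 0.005 m) and linear speed of each of plain_sleeve, grooved_roller below 0.01 m/s and angle between the y axis of plain_sleeve and the y axis of gutter, either way round below 0.15 rad and distance of grooved_roller from where it was at the start of the episode below 0.012 m and distance of each of lug_nut_1, lug_nut_2, chisel_1 from where it was at the start of the episode below 0.015 m); the robot touches nothing.
It fails at once if the plain sleeve is lifted off the channel floor clearly (by more than about 10 to 20 mm) (z of plain_sleeve in the frame of gutter above 0.08 m or (x of plain_sleeve in the frame of gutter below -0.002 m and z of plain_sleeve in the frame of gutter above 0.073 m) or (x of plain_sleeve in the frame of gutter below -0.04 m and z of plain_sleeve in the frame of gutter above 0.068 m)).
It fails at once if the grooved roller is lifted, or pushed more than 30 mm from its place ((z of grooved_roller in the frame of gutter above 0.08 m or (x of grooved_roller in the frame of gutter below -0.002 m and z of grooved_roller in the frame of gutter above 0.073 m) or (x of grooved_roller in the frame of gutter below -0.04 m and z of grooved_roller in the frame of gutter above 0.068 m)) or distance of grooved_roller from where it was at the start of the episode above 0.03 m).
It fails at once if a nut or the chisel is pushed more than 30 mm (distance of any of lug_nut_1, lug_nut_2, chisel_1 from where it was at the start of the episode above 0.03 m).
It also fails if it takes over 38 s, if anything falls off the work surface, if the arm or the gripper's body presses on something with over 40 N, if the wrist force passes 120 N, or if a joint passes its speed limit or range.

## Working session

There is one attempt and no reset: what is moved stays moved. The work goes in short steps, Python scripts to look and compute and a tool call to move; the robot and the scene stay as the last step left them, time stands still between calls to the robot, and variables do not carry over. Pictures are saved under pics/ and viewed, at most 10 in all, crops included, and the job is handed in when it is done.

Besides the shell and the picture viewer there is one more tool, called after "Call:" by a JSON object that holds its "fn" and its "kwargs", one argument or row to a line. move_arm: Moves the arm, as the interface text tells. Scaled input: -1 to 1 covers 0.2 m each way for a shift and 120 degrees each way for a turn. Its arguments: {"type":"object","properties":{"commands":{"type":"array","items":{"type":"object","properties":{"dx":{"type":"number","minimum":-1,"maximum":1},"dy":{"type":"number","minimum":-1,"maximum":1},"dz":{"type":"number","minimum":-1,"maximum":1},"rx":{"type":"number","minimum":-1,"maximum":1},"ry":{"type":"number","minimum":-1,"maximum":1},"rz":{"type":"number","minimum":-1,"maximum":1},"jaw":{"type":"number"}}}},"squeeze":{"type":"number"}},"required":["commands"]}

```bash
mkdir -p pics
python3 - <<'E'
from rig import sense, vision
import cv2,numpy as np
for n in("top","side"):
    im=vision.capture(n); cv2.imwrite(f"pics/{n}0.png",im)
    m=vision.camera_model(n); print(n,{k:v for k,v in m.items() if k!='extrinsics'}); print(np.round(m['extrinsics'],4).tolist())
s=sense();print(s['time'],s['ee_pos'],s['orientation'],s['width'])
E
```

```text
top {'vfov': 51.812694173011046, 'cx': 323.1120148308445, 'cy': 202.54397048367395}
[[-0.0068, 0.987, -0.1603, 0.3724], [-0.9999, -0.0083, -0.0083, 0.2416], [-0.0095, 0.1602, 0.987, 0.9272], [0.0, 0.0, 0.0, 1.0]]
side {'vfov': 46.459392539004575, 'cx': 321.5124641918547, 'cy': 203.49201598128695}
[[-0.9997, 0.0226, -0.013, 0.4963], [-0.0239, -0.5941, 0.804, 0.9217], [0.0104, 0.8041, 0.5945, 0.5782], [0.0, 0.0, 0.0, 1.0]]
0.1 [0.13196252 0.55915087 0.20472249] [-1.67586658e-04  1.15658026e-01  9.93288772e-01 -7.79568144e-04] 0.9995424275684088
```

View pics/top0.png

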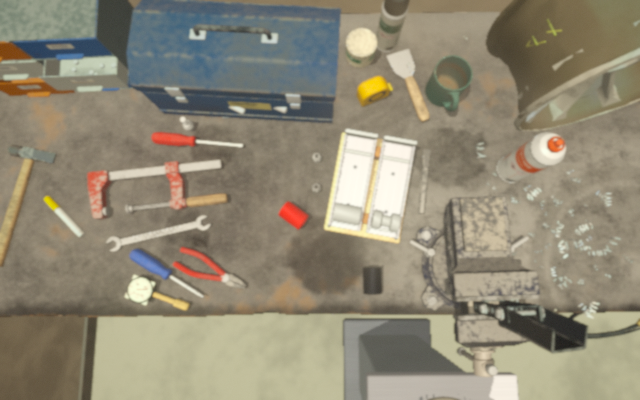

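View pics/side0.png

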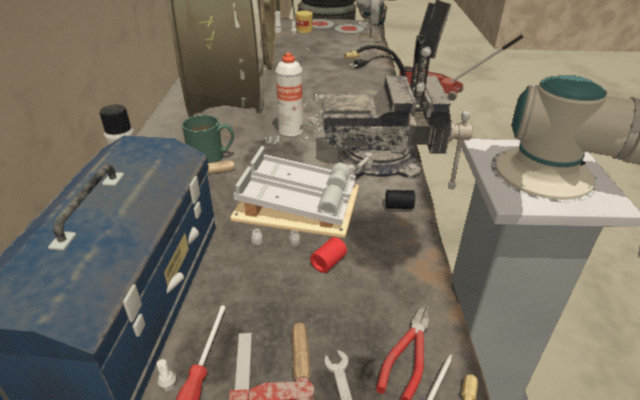

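The top view shows the gutter around (372,185), with its low end toward the robot. Candidates for the plain sleeve:
- the steel cylinder at (347,214), left channel
- the grooved part at (385,222), right channel
- the red cylinder at (294,215)
- the black cylinder at (373,280)

By the description it is the steel one at (347,214). I'll check that in a crop.

```bash
cat > h.py <<'E'
import numpy as np
from rig import vision
def cam(n):
    m=vision.camera_model(n); return 200/np.tan(np.radians(m['vfov']/2)),m['cx'],m['cy'],np.array(m['extrinsics'])
def proj(n,p):
    f,cx,cy,E=cam(n); q=E[:3,:3].T@(np.array(p)-E[:3,3]); return cx+f*q[0]/-q[2],cy-f*q[1]/-q[2]
def ray(n,u,v,z):
    f,cx,cy,E=cam(n); d=E[:3,:3]@np.array([(u-cx)/f,-(v-cy)/f,-1]); o=E[:3,3]; return o+d*(z-o[2])/d[2]
E
python3 - <<'E'
import cv2,numpy as np
a=cv2.imread("pics/top0.png")[120:250,305:445]; b=cv2.imread("pics/side0.png")[140:240,225:375]
a=cv2.resize(a,None,fx=4,fy=4,interpolation=cv2.INTER_CUBIC)
b=cv2.resize(b,None,fx=4,fy=4,interpolation=cv2.INTER_CUBIC)
cv2.imwrite("pics/ta.png",a);cv2.imwrite("pics/sb.png",b)
E
```

```text
(no output)
```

View pics/ta.png

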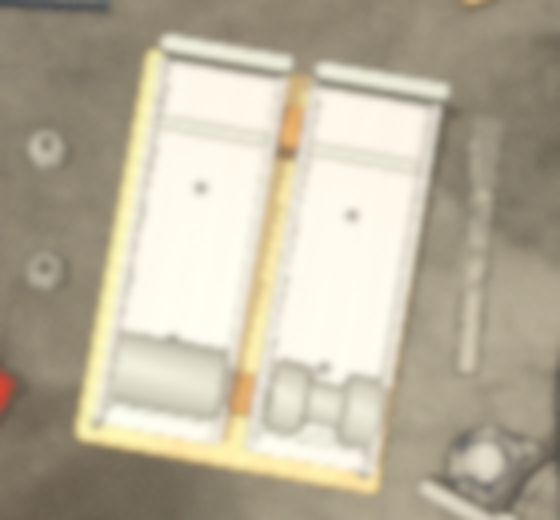

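View pics/sb.png

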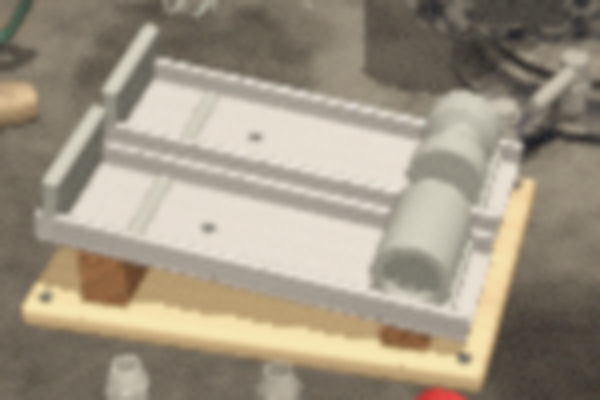

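The crops confirm it. The plain straight sleeve is in the left (+y) channel at top-image (347,214), and the grooved roller is in the right one at (386,221). Next I measure the gutter pose.

Run:
```python
from h import *
T=lambda x,y,z:ray("top",305+(x+.5)/4-.5,120+(y+.5)/4-.5,z)
S=lambda x,y,z:ray("side",225+(x+.5)/4-.5,140+(y+.5)/4-.5,z)
xr=.080  # guess
start=-71; seat=start+149*np.cos(np.radians(7)); xr=seat-12
fl=lambda x:(40+.123*x)/1000
# feature px -> gutter xy(mm), z
fe=[("bl",T(78,437,.012),(-115,85)),("br",T(378,490,.012),(-115,-85)),("tl",T(150,50,.012),(115,85)),
("ridgeLc",T(216,131,fl(xr)),(xr,42)),("ridgeRc",T(366,158,fl(xr)),(xr,-42)),
("sleeve",T(170,377,fl(start)+.02),(start,42)),("roller",T(324,405,fl(start)+.02),(start,-42)),
("Sbl",S(480,388,.012),(-115,85)),("Stl",S(24,318,.012),(115,85)),("Sbr",S(535,182,.012),(-115,-85)),
("SridgeL",S(150,203,fl(xr)),(xr,42)),("SridgeR",S(199,117,fl(xr)),(xr,-42))]
g=np.array([complex(*f[2])/1000 for f in fe]); w=np.array([complex(*f[1][:2]) for f in fe])
gm,wm=g.mean(),w.mean(); r=(np.conj(g-gm)*(w-wm)).sum(); r/=abs(r)
t=wm-r*gm; print("origin",t,"yaw",np.degrees(np.angle(r)))
for f,gi,wi in zip(fe,g,w): e=np.conj(r)*(wi-t)-gi; print(f[0],f[1].round(4),"err mm gutter",np.round([e.real*1e3,e.imag*1e3],1))
for x in(-71,seat): print(x,t+r*complex(x,42)/1e3, fl(x)+.02)
```

```text
origin (0.5558732615313325+0.14365801462593253j) yaw -11.4736533970028
bl [0.4615 0.2475 0.012 ] err mm gutter [ 1.9 -2. ]
br [0.4308 0.0817 0.012 ] err mm gutter [ 4.8 -0.6]
tl [0.6858 0.2042 0.012 ] err mm gutter [0.3 0.1]
ridgeLc [0.6266 0.1699 0.048 ] err mm gutter [-0.8 -2.2]
ridgeRc [0.6104 0.0879 0.048 ] err mm gutter [-0.3 -1.8]
sleeve [0.4896 0.1977 0.0513] err mm gutter [-4.7 -2.3]
roller [0.4738 0.1157 0.0513] err mm gutter [-3.9 -1.7]
Sbl [0.463  0.2583 0.012 ] err mm gutter [1.2 8.8]
Stl [0.6844 0.2139 0.012 ] err mm gutter [-3.   9.4]
Sbr [0.4306 0.0861 0.012 ] err mm gutter [3.6 3.7]
SridgeL [0.6267 0.1653 0.048 ] err mm gutter [ 0.2 -6.7]
SridgeR [0.6108 0.0848 0.048 ] err mm gutter [ 0.7 -4.8]
-71 (0.4946466328462699+0.19894182726454734j) 0.05126699999999999
76.88937659455698 (0.639580629158134+0.16952407033783262j) 0.06945739332113052
```

Call:
{"fn": "move_arm", "kwargs": {
  "commands": [
    {"dx": -0.1, "dy": -0.07, "rz": -0.015, "jaw": 0.68},
    {"dx": -0.25, "dy": -0.17, "rz": -0.015, "jaw": 0.68},
    {"dx": -0.4, "dy": -0.27, "rz": -0.015, "jaw": 0.68},
    {"dx": -0.55, "dy": -0.38, "rz": -0.015, "jaw": 0.68},
    {"dx": -0.7, "dy": -0.48, "rz": -0.015, "jaw": 0.68},
    {"dx": -0.83, "dy": -0.57, "rz": -0.015, "jaw": 0.68},
    {"dx": -0.93, "dy": -0.64, "rz": -0.015, "jaw": 0.68},
    {"dx": -0.98, "dy": -0.67, "rz": -0.015, "jaw": 0.68}
  ]
}}

```text
$.commands[0]: bad value
```

Call:
{"fn": "move_arm", "kwargs": {
  "commands": [
    {"dx": -0.1, "dy": -0.07, "dz": 0, "rx": 0, "ry": 0, "rz": -0.015, "jaw": 0.68},
    {"dx": -0.25, "dy": -0.17, "dz": 0, "rx": 0, "ry": 0, "rz": -0.015, "jaw": 0.68},
    {"dx": -0.4, "dy": -0.27, "dz": 0, "rx": 0, "ry": 0, "rz": -0.015, "jaw": 0.68},
    {"dx": -0.55, "dy": -0.38, "dz": 0, "rx": 0, "ry": 0, "rz": -0.015, "jaw": 0.68},
    {"dx": -0.7, "dy": -0.48, "dz": 0, "rx": 0, "ry": 0, "rz": -0.015, "jaw": 0.68},
    {"dx": -0.83, "dy": -0.57, "dz": 0, "rx": 0, "ry": 0, "rz": -0.015, "jaw": 0.68},
    {"dx": -0.93, "dy": -0.64, "dz": 0, "rx": 0, "ry": 0, "rz": -0.015, "jaw": 0.68},
    {"dx": -0.98, "dy": -0.67, "dz": 0, "rx": 0, "ry": 0, "rz": -0.015, "jaw": 0.68}
  ]
}}

```text
time: 0.9
ee_pos: [0.2929, 0.3826, 0.2052]
orientation: [-0.0, 0.101, 0.995, -0.0]
ft_force: [-0.2, -0.4, 0.4]
width: 0.355
finger_force: 0.0
```

Call:
{"fn": "move_arm", "kwargs": {
  "commands": [
    {"dx": -0.1, "dy": -0.07, "dz": 0, "rx": 0, "ry": 0, "rz": 0, "jaw": 0.68},
    {"dx": -0.25, "dy": -0.19, "dz": 0.05, "rx": 0, "ry": 0, "rz": 0, "jaw": 0.68},
    {"dx": -0.4, "dy": -0.3, "dz": 0.1, "rx": 0, "ry": 0, "rz": 0, "jaw": 0.68},
    {"dx": -0.55, "dy": -0.42, "dz": 0.2, "rx": 0, "ry": 0, "rz": 0, "jaw": 0.68},
    {"dx": -0.7, "dy": -0.53, "dz": 0.3, "rx": 0, "ry": 0, "rz": 0, "jaw": 0.68},
    {"dx": -0.83, "dy": -0.63, "dz": 0.4, "rx": 0, "ry": 0, "rz": 0, "jaw": 0.68},
    {"dx": -0.93, "dy": -0.7, "dz": 0.48, "rx": 0, "ry": 0, "rz": 0, "jaw": 0.68},
    {"dx": -0.93, "dy": -0.7, "dz": 0.5, "rx": 0, "ry": 0, "rz": 0, "jaw": 0.68}
  ]
}}

```text
time: 1.7
ee_pos: [0.4473, 0.2084, 0.1036]
orientation: [-0.001, 0.102, 0.995, -0.001]
ft_force: [0.5, 0.2, 0.1]
width: 0.319
finger_force: 0.0
```

Run:
```python
from rig import vision
import cv2,numpy as np
b=vision.capture("side")[110:260,215:435]; a=vision.capture("top")[110:290,260:460]
r=lambda i:cv2.resize(i,(400,int(400*i.shape[0]/i.shape[1])),interpolation=cv2.INTER_CUBIC)
a,b=r(a),r(b); b=cv2.copyMakeBorder(b,0,a.shape[0]-b.shape[0],0,0,0)
cv2.imwrite("pics/p1.png",np.hstack([a,b]))
```

```text
(no output)
```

View pics/p1.png

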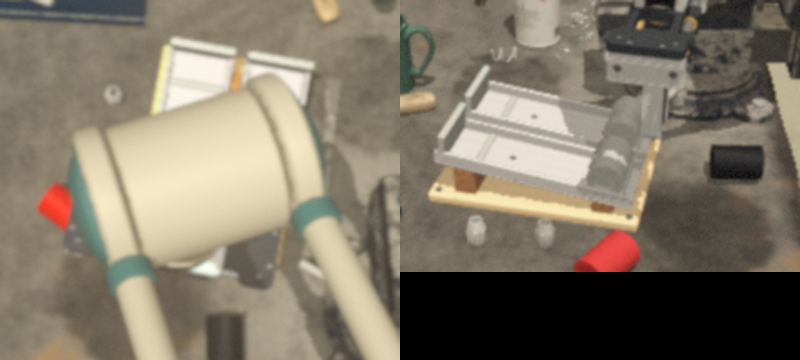

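The fingers hang behind the lip, about 16 mm downhill of the sleeve (side view ~(650,105) in the composite). I lower them first, then push.

Call:
{"fn": "move_arm", "kwargs": {
  "commands": [
    {"dx": 0, "dy": -0.005, "dz": 0.06, "rx": 0, "ry": 0, "rz": 0, "jaw": 0.68},
    {"dx": 0, "dy": -0.005, "dz": 0.14, "rx": 0, "ry": 0, "rz": 0, "jaw": 0.68},
    {"dx": 0, "dy": -0.005, "dz": 0.22, "rx": 0, "ry": 0, "rz": 0, "jaw": 0.68},
    {"dx": 0, "dy": -0.005, "dz": 0.27, "rx": 0, "ry": 0, "rz": 0, "jaw": 0.68},
    {"dx": 0, "dy": -0.005, "dz": 0.285, "rx": 0, "ry": 0, "rz": 0, "jaw": 0.68},
    {"dx": 0, "dy": -0.005, "dz": 0.285, "rx": 0, "ry": 0, "rz": 0, "jaw": 0.68}
  ]
}}

```text
time: 2.4
ee_pos: [0.446, 0.2097, 0.0487]
orientation: [0.0, 0.1, 0.995, 0.0]
ft_force: [0.2, 0.2, 0.3]
width: 0.321
finger_force: 0.0
```

Call:
{"fn": "move_arm", "kwargs": {
  "commands": [
    {"dx": -0.02, "dy": 0, "dz": 0, "rx": 0, "ry": 0, "rz": 0, "jaw": 0.68},
    {"dx": -0.04, "dy": 0, "dz": 0, "rx": 0, "ry": 0, "rz": 0, "jaw": 0.68},
    {"dx": -0.06, "dy": 0, "dz": 0, "rx": 0, "ry": 0, "rz": 0, "jaw": 0.68},
    {"dx": -0.08, "dy": 0, "dz": 0, "rx": 0, "ry": 0, "rz": 0, "jaw": 0.68},
    {"dx": -0.1, "dy": 0, "dz": -0.002, "rx": 0, "ry": 0, "rz": 0, "jaw": 0.68},
    {"dx": -0.12, "dy": 0, "dz": -0.005, "rx": 0, "ry": 0, "rz": 0, "jaw": 0.68},
    {"dx": -0.14, "dy": 0, "dz": -0.007, "rx": 0, "ry": 0, "rz": 0, "jaw": 0.68},
    {"dx": -0.16, "dy": 0, "dz": -0.01, "rx": 0, "ry": 0, "rz": 0, "jaw": 0.68}
  ]
}}

```text
time: 3.2
ee_pos: [0.478, 0.2025, 0.0505]
orientation: [-0.0, 0.1, 0.995, 0.0]
ft_force: [-0.1, 0.5, -0.2]
width: 0.318
finger_force: 0.2
```

Run:
```python
from rig import vision
import cv2,numpy as np
b=vision.capture("side")[110:230,215:395]
cv2.imwrite("pics/p2.png",cv2.resize(b,None,fx=4,fy=4,interpolation=cv2.INTER_CUBIC))
```

```text
(no output)
```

View pics/p2.png

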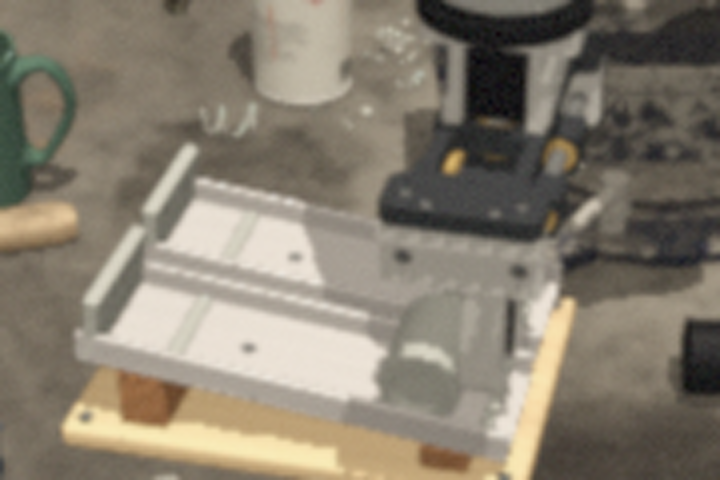

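The sleeve, around (420,355) in the crop, has moved uphill with the fingers square behind it at (480,350). I carry on pushing along the slope.

Call:
{"fn": "move_arm", "kwargs": {
  "commands": [
    {"dx": -0.03, "dy": 0, "dz": 0.005, "rx": 0, "ry": 0, "rz": 0, "jaw": 0.68},
    {"dx": -0.06, "dy": 0, "dz": 0.003, "rx": 0, "ry": 0, "rz": 0, "jaw": 0.68},
    {"dx": -0.1, "dy": 0, "dz": -0.002, "rx": 0, "ry": 0, "rz": 0, "jaw": 0.68},
    {"dx": -0.14, "dy": 0, "dz": -0.008, "rx": 0, "ry": 0, "rz": 0, "jaw": 0.68},
    {"dx": -0.18, "dy": 0, "dz": -0.013, "rx": 0, "ry": 0, "rz": 0, "jaw": 0.68},
    {"dx": -0.22, "dy": 0, "dz": -0.018, "rx": 0, "ry": 0, "rz": 0, "jaw": 0.68},
    {"dx": -0.26, "dy": 0, "dz": -0.023, "rx": 0, "ry": 0, "rz": 0, "jaw": 0.68},
    {"dx": -0.3, "dy": 0, "dz": -0.028, "rx": 0, "ry": 0, "rz": 0, "jaw": 0.68}
  ]
}}

```text
time: 4.05
ee_pos: [0.5372, 0.1906, 0.0561]
orientation: [0.0, 0.1, 0.995, 0.0]
ft_force: [0.4, -0.6, 1.0]
width: 0.322
finger_force: 0.2
```

Call:
{"fn": "move_arm", "kwargs": {
  "commands": [
    {"dx": -0.03, "dy": 0, "dz": -0.004, "rx": 0, "ry": 0, "rz": 0, "jaw": 0.68},
    {"dx": -0.06, "dy": 0, "dz": -0.008, "rx": 0, "ry": 0, "rz": 0, "jaw": 0.68},
    {"dx": -0.09, "dy": 0, "dz": -0.012, "rx": 0, "ry": 0, "rz": 0, "jaw": 0.68},
    {"dx": -0.12, "dy": 0, "dz": -0.015, "rx": 0, "ry": 0, "rz": 0, "jaw": 0.68},
    {"dx": -0.15, "dy": 0, "dz": -0.019, "rx": 0, "ry": 0, "rz": 0, "jaw": 0.68},
    {"dx": -0.18, "dy": 0, "dz": -0.023, "rx": 0, "ry": 0, "rz": 0, "jaw": 0.68},
    {"dx": -0.2, "dy": 0, "dz": -0.025, "rx": 0, "ry": 0, "rz": 0, "jaw": 0.68},
    {"dx": -0.22, "dy": 0, "dz": -0.027, "rx": 0, "ry": 0, "rz": 0, "jaw": 0.68}
  ]
}}

```text
time: 4.85
ee_pos: [0.5798, 0.1819, 0.0615]
orientation: [-0.0, 0.1, 0.995, 0.0]
ft_force: [-0.1, -0.3, 0.3]
width: 0.318
finger_force: 0.2
```

Run:
```python
from rig import vision
import cv2,numpy as np
b=vision.capture("side")[110:230,215:395]
cv2.imwrite("pics/p3.png",cv2.resize(b,None,fx=4,fy=4,interpolation=cv2.INTER_CUBIC))
```

```text
(no output)
```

View pics/p3.png

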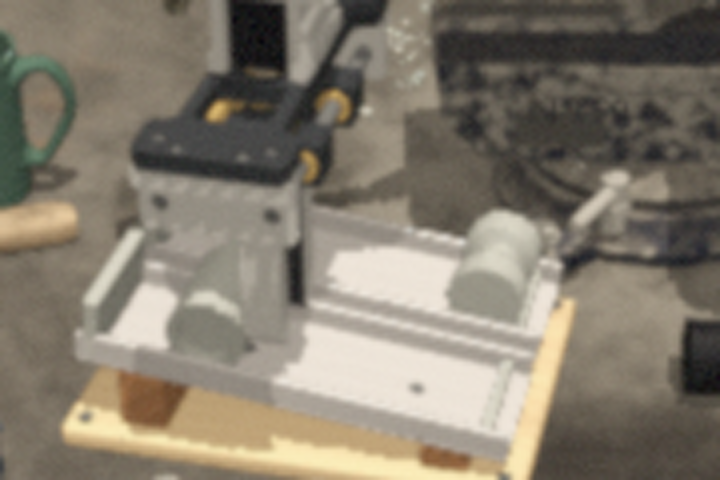

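The sleeve is now just short of the ridge, its near face at about (207,325). About 32 mm remain to the seat, which I take slowly.

Call:
{"fn": "move_arm", "kwargs": {
  "commands": [
    {"dx": -0.015, "dy": 0, "dz": -0.002, "rx": 0, "ry": 0, "rz": 0, "jaw": 0.68},
    {"dx": -0.03, "dy": 0, "dz": -0.004, "rx": 0, "ry": 0, "rz": 0, "jaw": 0.68},
    {"dx": -0.045, "dy": 0, "dz": -0.006, "rx": 0, "ry": 0, "rz": 0, "jaw": 0.68},
    {"dx": -0.06, "dy": 0, "dz": -0.008, "rx": 0, "ry": 0, "rz": 0, "jaw": 0.68},
    {"dx": -0.075, "dy": 0, "dz": -0.01, "rx": 0, "ry": 0, "rz": 0, "jaw": 0.68},
    {"dx": -0.085, "dy": 0, "dz": -0.011, "rx": 0, "ry": 0, "rz": 0, "jaw": 0.68},
    {"dx": -0.095, "dy": 0, "dz": -0.012, "rx": 0, "ry": 0, "rz": 0, "jaw": 0.68},
    {"dx": -0.105, "dy": 0, "dz": -0.013, "rx": 0, "ry": 0, "rz": 0, "jaw": 0.68}
  ]
}}

```text
time: 5.7
ee_pos: [0.6007, 0.1777, 0.0641]
orientation: [0.0, 0.1, 0.995, 0.0]
ft_force: [0.7, -0.5, -0.2]
width: 0.32
finger_force: 0.0
```

Call:
{"fn": "move_arm", "kwargs": {
  "commands": [
    {"dx": -0.01, "dy": 0, "dz": -0.001, "rx": 0, "ry": 0, "rz": 0, "jaw": 0.68},
    {"dx": -0.02, "dy": 0, "dz": -0.002, "rx": 0, "ry": 0, "rz": 0, "jaw": 0.68},
    {"dx": -0.03, "dy": 0, "dz": -0.004, "rx": 0, "ry": 0, "rz": 0, "jaw": 0.68},
    {"dx": -0.04, "dy": 0, "dz": -0.005, "rx": 0, "ry": 0, "rz": 0, "jaw": 0.68},
    {"dx": -0.05, "dy": 0, "dz": -0.006, "rx": 0, "ry": 0, "rz": 0, "jaw": 0.68},
    {"dx": -0.055, "dy": 0, "dz": -0.007, "rx": 0, "ry": 0, "rz": 0, "jaw": 0.68},
    {"dx": -0.055, "dy": 0, "dz": -0.007, "rx": 0, "ry": 0, "rz": 0, "jaw": 0.68}
  ]
}}

```text
time: 6.4
ee_pos: [0.609, 0.1758, 0.0651]
orientation: [-0.002, 0.1, 0.995, -0.0]
ft_force: [-5.8, 2.5, 2.0]
width: 0.319
finger_force: 2.6
```

Run:
```python
from rig import vision
import cv2,numpy as np
b=vision.capture("side")[150:220,225:325]
cv2.imwrite("pics/p4.png",cv2.resize(b,None,fx=7,fy=7,interpolation=cv2.INTER_CUBIC))
```

```text
(no output)
```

View pics/p4.png

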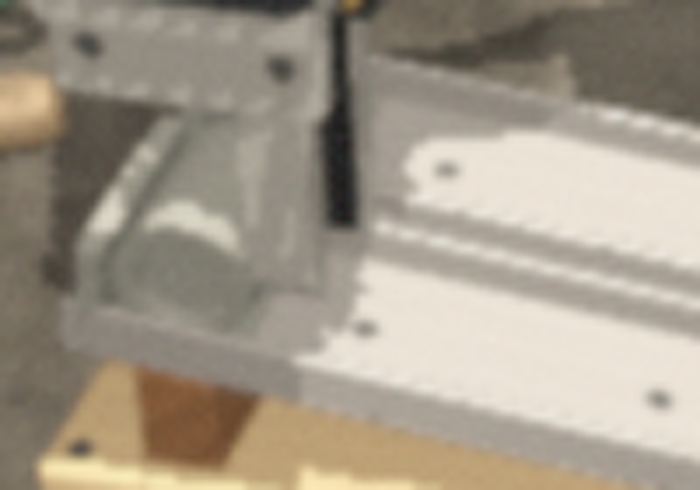

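The sleeve's near face at (185,270) is against the stop plate at (110,220), and the ~6 N force agrees with that. I back off gently.

Call:
{"fn": "move_arm", "kwargs": {
  "commands": [
    {"dx": 0.01, "dy": 0, "dz": 0, "rx": 0, "ry": 0, "rz": 0, "jaw": 0.68},
    {"dx": 0.02, "dy": 0, "dz": 0, "rx": 0, "ry": 0, "rz": 0, "jaw": 0.68},
    {"dx": 0.03, "dy": 0, "dz": 0, "rx": 0, "ry": 0, "rz": 0, "jaw": 0.68},
    {"dx": 0.05, "dy": 0, "dz": 0, "rx": 0, "ry": 0, "rz": 0, "jaw": 0.68},
    {"dx": 0.08, "dy": 0, "dz": 0, "rx": 0, "ry": 0, "rz": 0, "jaw": 0.68},
    {"dx": 0.12, "dy": 0, "dz": 0, "rx": 0, "ry": 0, "rz": 0, "jaw": 0.68},
    {"dx": 0.15, "dy": 0, "dz": 0, "rx": 0, "ry": 0, "rz": 0, "jaw": 0.68},
    {"dx": 0.15, "dy": 0, "dz": 0, "rx": 0, "ry": 0, "rz": 0, "jaw": 0.68}
  ]
}}

```text
time: 7.25
ee_pos: [0.5803, 0.1818, 0.0656]
orientation: [-0.0, 0.1, 0.995, -0.0]
ft_force: [-0.4, -0.1, -0.8]
width: 0.321
finger_force: 0.0
```

Call:
{"fn": "move_arm", "kwargs": {
  "commands": [
    {"dx": 0, "dy": 0, "dz": -0.1, "rx": 0, "ry": 0, "rz": 0, "jaw": 0.68},
    {"dx": 0, "dy": 0, "dz": -0.25, "rx": 0, "ry": 0, "rz": 0, "jaw": 0.68},
    {"dx": 0, "dy": 0, "dz": -0.4, "rx": 0, "ry": 0, "rz": 0, "jaw": 0.68},
    {"dx": 0.2, "dy": 0, "dz": -0.5, "rx": 0, "ry": 0, "rz": 0, "jaw": 0.68},
    {"dx": 0.4, "dy": 0, "dz": -0.6, "rx": 0, "ry": 0, "rz": 0, "jaw": 0.68},
    {"dx": 0.6, "dy": 0, "dz": -0.6, "rx": 0, "ry": 0, "rz": 0, "jaw": 0.68},
    {"dx": 0.75, "dy": 0, "dz": -0.6, "rx": 0, "ry": 0, "rz": 0, "jaw": 0.68},
    {"dx": 0.75, "dy": 0, "dz": -0.6, "rx": 0, "ry": 0, "rz": 0, "jaw": 0.68}
  ]
}}

```text
time: 8.05
ee_pos: [0.4306, 0.2117, 0.186]
orientation: [-0.001, 0.099, 0.995, 0.0]
ft_force: [1.5, -0.6, -0.2]
width: 0.316
finger_force: 0.0
```

Run:
```python
from rig import vision
import cv2,numpy as np
r=lambda i:cv2.resize(i,(400,int(400*i.shape[0]/i.shape[1])),interpolation=cv2.INTER_CUBIC)
b=r(vision.capture("side")[140:260,225:385]); a=r(vision.capture("top")[120:240,305:445])
H=max(a.shape[0],b.shape[0]);p=lambda i:cv2.copyMakeBorder(i,0,H-i.shape[0],0,0,0)
cv2.imwrite("pics/p5.png",np.hstack([p(a),p(b)]))
```

```text
(no output)
```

View pics/p5.png

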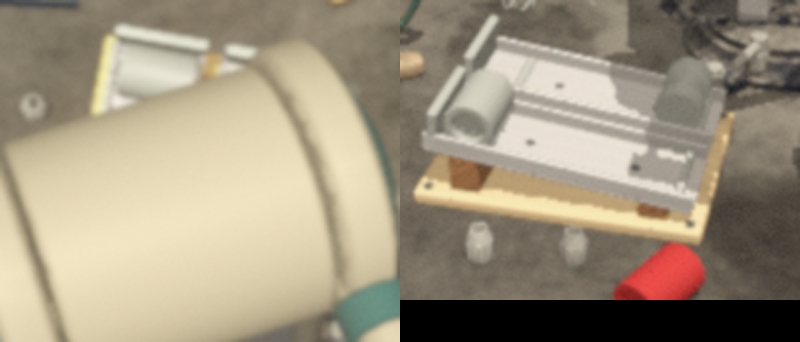

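The sleeve sits square against the stop plate, uphill of the ridge, at (480,105) in the side view. The roller at (685,90) and the nuts are where they were, and the arm is clear.

```bash
python3 -c "
from rig import order
print(order.job_done())"
```

```text
the job is handed in; nothing more can be done
None
```

I pushed the plain sleeve up its channel and over the ridge; it rests against the stop plate, the roller and nuts look unmoved, the arm is clear, and the job is handed in at about 8 s (no verdict came back; the chisel was not in the final picture).

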